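# Load the drinks caddy on the deck trolley

### The job

Load the bamboo caddy for the next round of drinks: set the large steel ball in the mid-size dimple, the small steel ball in the smallest dimple, stand the cup without a handle mouth up in the wide round steel well, and lay the bamboo muddler fully down in the long trough. Leave the ball-headed bottle stopper and the mug with the handle where they are. At the end everything is let go and at rest.

Things in the scene. Friction and masses are not known exactly. Their poses are not given: they have to be found in the camera images.
- big_ball: Large polished steel chilling ball, 56 mm diameter, 0.18 kg; rolls freely. Origin at the ball's centre (28 mm above the trolley top at the start); its axes mean nothing.
- small_ball: Small polished steel chilling ball, 38 mm diameter, 0.08 kg; rolls freely. Origin at the ball's centre (19 mm above the trolley top at the start); its axes mean nothing.
- cup: Steel measure cup without a handle: straight round wall, 44 mm outside diameter, 55 mm tall, wall 3 mm, open at the top, standing upright at the start. Origin at the centre of its underside, z up through the mouth.
- muddler: Plain round bamboo muddler: a rod of 24 mm diameter, 110 mm long, lying on the trolley top; it can roll. Origin at the rod's centre (12 mm up), x along the rod; both ends are alike. Its y and z axes turn as it rolls.
- stopper: Look-alike, to be left alone: a bottle stopper lying on its side, a steel ball head of 44 mm diameter with a tapering black rubber stem, 89 mm long overall. Origin on the trolley top under the centre of the ball head, x towards the stem's end.
- mug: Look-alike, to be left alone: a small steel mug, 50 mm outside diameter, 52 mm tall, standing upright, with a wire handle that reaches 47 mm out on its +y side. Origin at the centre of its underside, z up.
- mid_dimple: Square bamboo block, 82 x 82 mm, 22 mm thick, seated in the fixed caddy, with a round dimple 42 mm wide, 16 mm deep (mid-size of the three round hollows). The 56 mm ball sits on the dimple's edge, its centre 40.5 mm above the origin. Origin: centre of the block's underside, 6 mm above the trolley top; x along the caddy's long side, z up. The round hollows stand in a row along x, in any order.
- small_dimple: Square bamboo block like the other, 82 x 82 x 22 mm, with the smallest round dimple, 26 mm wide, 16 mm deep. The 38 mm ball sits on its edge with its centre 35.9 mm above the origin. Origin: centre of the block's underside, 6 mm above the trolley top; x along the caddy's long side. Neighbours in the row are 85 mm apart.
- cup_well: Round steel insert in the caddy, 80 mm outside diameter, 22 mm tall, with a flat-floored round well, 62 mm wide and 10 mm deep (floor 12 mm above the origin): the largest of the three round hollows. Origin at the centre of its underside, 6 mm above the trolley top; x along the caddy's long side.
- trough: Long bamboo insert, 144 x 54 mm, 22 mm tall, with an oblong flat-floored trough along x, 130 x 40 mm, 8 mm deep (floor 14 mm above the origin), 85 mm to the -y side of the row of round hollows. Origin: centre of its underside, 6 mm above the trolley top. The caddy around the inserts is a fixed tray, 268 x 168 mm, walls 24 mm high, 4 mm lower than the inserts' tops.

How it is judged:
By the outcome, as a careful person would: the job done as asked, in the order asked, and still so for the second after the job is handed in, with the robot touching nothing.
It also fails if it takes over 104 s, if anything falls off the work surface, if the arm or the gripper's body presses on something with over 40 N, if the wrist force passes 120 N, or if a joint passes its speed limit or range.

### The arm

A 6-joint arm with a two-finger parallel gripper is mounted at the origin on the work surface. World frame = base frame: x ahead of the robot, y to its left, z up, the work surface at z = 0. Lengths are in mm, angles in rad, forces in N, time in s.
With the tool pointing down it reaches from about 275 to 975 mm from the base axis. Payload 8.4 kg.
Tool frame: the origin (TCP) lies midway between the tips of the shut fingers; the grasp point (between the pads) lies 19 mm behind it; z points along the fingers, y is the line along which they close (so a half turn about z gives the same grasp; the last joint's range is limited). The gripper opens to 92 mm and grips with 3 to 60 N. Pads are 20 mm wide; open, the fingers measure 128 mm over their backs; the gripper's body (75 mm by 189 mm) begins 69 mm behind the grasp point.
Start: joints at [1.211, 0.353, 1.633, -0, 1.155, -0.002], TCP at [218.883, 585.421, 214.583] pointing down, gripper open.
Joint ranges: [-2.63, 2.63], [-0.92, 2.1], [0.06, 2.66], [-1.3, 4.44], [0, 2.69], [-3.02, 3.02]. Speed limits (rad/s): [2.22, 2.22, 2.79, 3.14, 3.14, 3.14].

### API

Orientations are given as a unit quaternion [x, y, z, w].
In Python, from cell import read_state, viewer, r gives the robot as it stands.
- The arm moves only by the tool apply_moves, never from a script. Its argument "motion" is one flat list of numbers, 7 for each row, row after row: the turn, a rotation vector about the world's x, y, z in units of 5 degrees (1.0 is 5 degrees), then the shift along the world's x, y, z in mm, then the finger opening in mm, from 0 to 91.9. A call has 1 to 12 rows; each row is the pose to reach, as a shift and turn from the pose commanded when the call began; what a row does not reach only later rows make up. A row lasts 1/12 s, in which the tool goes at most 41.7 mm and 7.16 degrees, less where a joint would pass 70% of its speed; a pose out of reach is approached as far as the arm can. A call with a gripper value outside its range is refused whole. The fingers move at their own pace and stop on an object; "force" is the grip in N (left out, the last holds). Time passes only in rows, so rows that repeat a pose let the fingers close. It gives the time, the measured TCP pose, the force, the opening and the grip force at its end, in the units of the state.
- read_state(): the state, without advancing time (a new reading comes with each control period).
- viewer.read_camera(name): name is "scene" or "side" or "wrist"; returns a dict with "image" (400x640x3 uint8, red, green, blue), "range_z" (400x640 float32, mm along the optical axis (not along the pixel's ray), 0 where there is no reading), "fx", "fy", "cx", "cy" (pixels), "R" (3x3) and "t" (3): a world point X has camera coordinates R X + t. Camera axes: x right, y down, z forward; pixel columns grow to the right and rows downward; lengths in mm; the calibration is good to about 2 mm. A picture is of the moment at which its call begins.
- r.job_done(): hands the job in; it is judged then, once.
The state is a dict: "clock": time; "joints": joint angles; "joint_velocities": joint speeds; "joint_torque": joint torques, N m; "tool_pos": TCP position; "eef_rot": TCP orientation; "ft_force": force on the tool from outside, world axes, zero at the start; "moment": the same for the moment, N m; "gripper_width": finger opening in mm; "finger_force": force on a finger pad.
Only numpy, scipy, OpenCV 4.12 (cv2) and the standard library are available. Lean on these libraries where they do the work, as an engineer would, in place of code of your own. Each camera call takes 0.05 s, during which the arm holds its last target. There are 200 camera calls.

## Working session

There is one attempt and no reset: what is moved stays moved. The work goes in short steps, Python scripts to look and compute and a tool call to move; the robot and the scene stay as the last step left them, time stands still between calls to the robot, and variables do not carry over. Pictures are saved under pics/ and viewed, at most 14 in all, crops included, and the job is handed in when it is done.

Besides the shell and the picture viewer there is one more tool, called after "Emit:" as name(argument=value, ...) on one line, values as JSON. apply_moves: Moves the arm, as the interface text tells. Its arguments: {"type":"object","properties":{"motion":{"type":"array"},"force":{"type":"number"}},"required":["motion"]}

```bash
mkdir -p pics; ls; cat > h.py <<'E'
import numpy as np, cv2
from cell import read_state, viewer, r
def cam(n,save=None):
    c=viewer.read_camera(n)
    if save: cv2.imwrite('pics/'+save,cv2.cvtColor(c['image'],cv2.COLOR_RGB2BGR))
    c['R']=np.array(c['R']);c['t']=np.array(c['t']);return c
def ray(c,u,v):
    o=-c['R'].T@c['t'];d=c['R'].T@np.array([(u-c['cx'])/c['fx'],(v-c['cy'])/c['fy'],1]);return o,d
def onz(c,u,v,z):
    o,d=ray(c,u,v);return o+d*(z-o[2])/d[2]
def cloud(c):
    z=c['range_z'];v,u=np.indices(z.shape)
    P=np.stack([(u-c['cx'])/c['fx']*z,(v-c['cy'])/c['fy']*z,z],-1)
    return (P-c['t'])@c['R'],z>0
E
python3 - <<'E'
from h import *
for n in ['scene','side','wrist']:
    c=cam(n,n+'0.png');print(n,c['fx'],-c['R'].T@c['t'],c['R'][2])
    np.savez('/tmp/'+n+'0.npz',**c)
s=read_state();print(s)
E
```

```text
pics
scene 363.55779088261676 [1316.01110877 -150.06665787  615.11386297] [-0.81680462  0.16144275 -0.55386501]
side 412.05711994597965 [355.57465366 731.79165274 640.73011192] [ 0.16846184 -0.77825457 -0.6049301 ]
wrist 342.5266444571261 [154.75045351 608.88318815 384.89472866] [ 0.22682404 -0.08590294 -0.97013996]
{'clock': 0.15, 'joints': array([ 1.21062691e+00,  3.53513447e-01,  1.63395696e+00, -1.03106885e-05,
        1.15524619e+00, -2.38080936e-03]), 'joint_velocities': array([ 6.24654134e-04, -2.34548054e-03, -7.93362656e-04, -7.84418782e-06,
        1.07861276e-03, -4.90554380e-04]), 'joint_torque': array([-3.59445803e-04, -5.94205642e+01, -3.34466529e+01,  6.96995272e-02,
        2.03039573e-02, -6.19444131e-05]), 'tool_pos': array([218.7294965 , 585.05282521, 214.02364964]), 'eef_rot': array([ 1.77939551e-01,  9.84041259e-01, -5.53610836e-04, -9.66757866e-05]), 'ft_force': array([ 0.37500709, -0.29202949, -0.18581874]), 'moment': array([-0.00411768, -0.01272608, -0.04701442]), 'finger_force': 0.0, 'gripper_width': 91.68447803898744}
```

View pics/scene0.png

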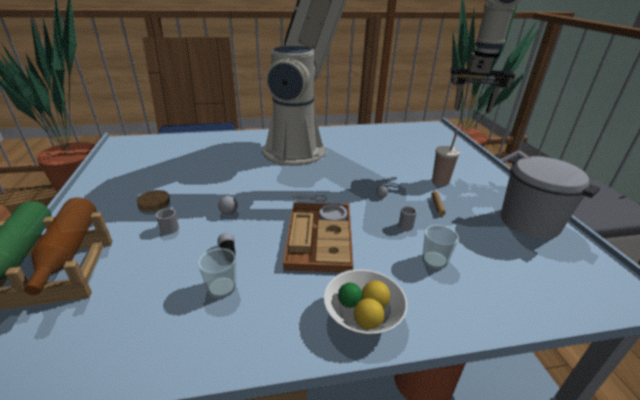

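View pics/side0.png

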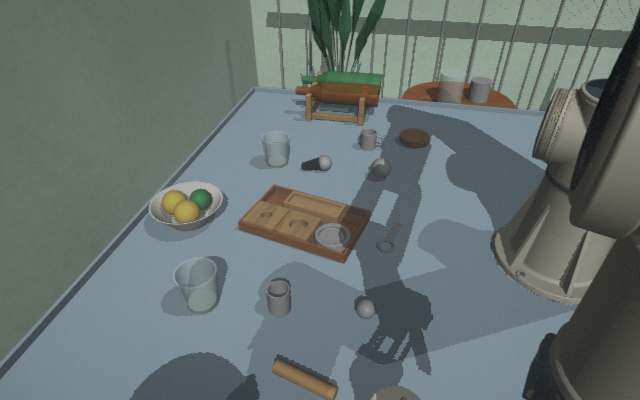

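Scene shows: caddy (320,237), big ball (228,204), stopper (227,243), mug (167,221), small ball (382,191), cup (407,218), muddler (438,204). Side shows: caddy (305,222), small ball (366,309), cup (279,298), muddler (304,380), big ball (380,168). Now I'll measure.

```bash
python3 - <<'E'
from h import *
out=[]
for n in ['scene','side']:
    c=dict(np.load(f'/tmp/{n}0.npz'));P,ok=cloud(c)
    f=ok&(P[...,0]>250)&(P[...,0]<1000)&(abs(P[...,1])<650)
    flat=f&(abs(P[...,2])<8);print(n,'table z',np.median(P[flat][:,2]),P[flat][:,2].std())
    m=(f&(P[...,2]>6)&(P[...,2]<150)).astype(np.uint8)
    k,l,st,ce=cv2.connectedComponentsWithStats(m)
    for i in range(1,k):
        if st[i,4]<60: continue
        q=P[l==i];print(n,st[i],'lo',q.min(0).round(),'hi',q.max(0).round(),'med',np.median(q,0).round())
a=cv2.imread('pics/scene0.png')[180:290,270:460];cv2.imwrite('pics/c1.png',cv2.resize(a,None,fx=4,fy=4,interpolation=2))
a=cv2.imread('pics/side0.png')[180:400,230:420];cv2.imwrite('pics/c2.png',cv2.resize(a,None,fx=2.7,fy=2.7,interpolation=2))
E
```

```text
scene table z -1.52674298453262 1.6540244661835608
scene [432 141  28  44 812] lo [282. 429.   6.] hi [358. 506. 150.] med [341. 457.  83.]
scene [ 501  169   82   69 3015] lo [523. 530.   6.] hi [674. 650. 150.] med [640. 564.  84.]
scene [376 186  12  11 110] lo [371. 216.   7.] hi [401. 251.  38.] med [391. 231.  25.]
scene [137 190  33  21 538] lo [ 273. -510.    6.] hi [ 367. -419.   25.] med [ 331. -463.   21.]
scene [431 191  15  24 193] lo [405. 367.   6.] hi [516. 413.  23.] med [469. 385.  19.]
scene [  10  197  102  107 5778] lo [ 449. -650.    6.] hi [ 737. -531.  121.] med [ 638. -578.   87.]
scene [218 196  20  19 295] lo [ 389. -269.    7.] hi [ 430. -215.   55.] med [ 418. -241.   38.]
scene [ 283  202  124  132 7490] lo [ 406. -108.    6.] hi [916. 128.  75.] med [759.  29.  27.]
scene [156 207  23  26 431] lo [ 409. -426.    6.] hi [ 484. -376.   52.] med [ 471. -399.   35.]
scene [399 206  18  23 326] lo [520. 232.   6.] hi [567. 276.  55.] med [555. 251.  37.]
scene [ 422  225   37   43 1204] lo [654. 232.   6.] hi [734. 311.  85.] med [706. 267.  59.]
scene [ 198
[... 769 characters left out ...]
56.    6.] hi [ 624. -219.   46.] med [ 574. -227.   26.]
side [371 158  20  20 325] lo [ 374. -254.    7.] hi [ 427. -213.   58.] med [ 400. -224.   40.]
side [ 238  185  133   77 5686] lo [ 406. -107.    6.] hi [704. 112.  32.] med [547.  22.  23.]
side [ 172  256   47   58 2083] lo [652. 233.   6.] hi [732. 312.  88.] med [692. 277.  59.]
side [266 280  25  36 737] lo [520. 233.   6.] hi [565. 277.  57.] med [541. 264.  37.]
side [356 298  20  21 334] lo [362. 222.  11.] hi [398. 255.  40.] med [379. 244.  31.]
side [ 272  359   66   41 1094] lo [403. 369.   6.] hi [514. 415.  27.] med [456. 395.  22.]
side [369 385  52  15 513] lo [289. 431. 117.] hi [353. 458. 123.] med [323. 443. 120.]
```

View pics/c1.png

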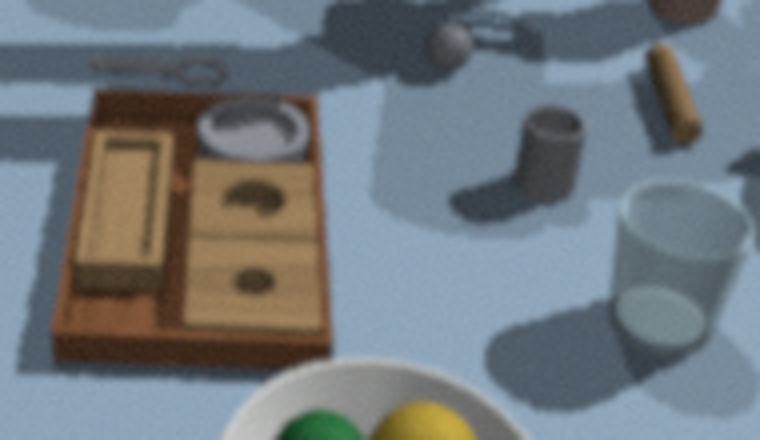

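View pics/c2.png

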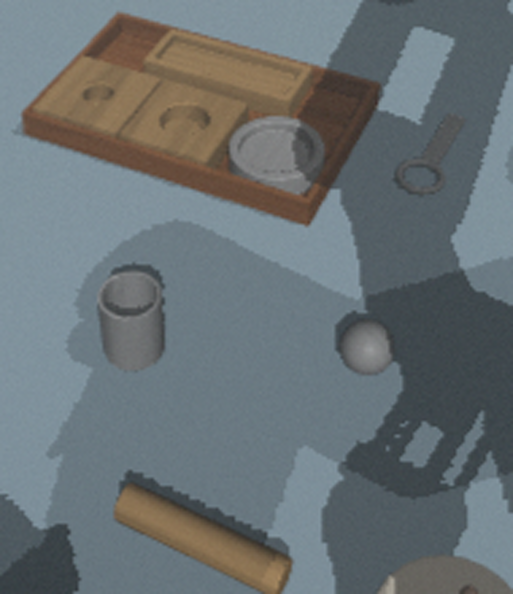

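The crops confirm the row from low x: steel well, mid dimple, small dimple (toward +x). The trough is on the -y side, and the caddy's x axis is close to world +x. Next: fits.

```bash
python3 - <<'E'
from h import *
from scipy.optimize import least_squares as LS
for n,zo in [('scene',-1.5),('side',0.5)]:
    c=dict(np.load(f'/tmp/{n}0.npz'));P,ok=cloud(c);P[...,2]-=zo
    def box(x0,x1,y0,y1,z0,z1): 
        return ok&(P[...,0]>x0)&(P[...,0]<x1)&(P[...,1]>y0)&(P[...,1]<y1)&(P[...,2]>z0)&(P[...,2]<z1)
    for nm,b,R,g in [('big',(360,445,-285,-195,10,70),28,(402,-242,28)),('small',(350,415,205,265,8,50),19,(382,236,19))]:
        q=P[box(*b)];s=LS(lambda p:np.linalg.norm(q-[p[0],p[1],R],axis=1)-R,g[:2],loss='soft_l1')
        print(n,nm,s.x.round(1),len(q))
    for nm,b,g in [('cup',(505,580,220,290,8,60),(543,254))]:
        q=P[box(*b)];(cx,cy),rr=cv2.minEnclosingCircle(q[:,:2].astype(np.float32))
        q=q[q[:,2]<48];s=LS(lambda p:np.linalg.norm(q[:,:2]-p,axis=1)-22,g,loss='soft_l1',f_scale=1);print(n,nm,cx,cy,rr,s.x.round(1))
    q=P[box(390,530,350,430,8,40)];print(n,'mud',cv2.minAreaRect(q[:,:2].astype(np.float32)))
    hsv=cv2.cvtColor(c['image'],cv2.COLOR_RGB2HSV)
    m=box(390,720,-115,120,23,36); 
    bam=m&(hsv[...,0]<30)&(hsv[...,1]>50)
    print('hsv sat/val',[hsv[m][:,i].mean() for i in range(3)])
    for nm,mm in [('inserts',m.astype(np.uint8))]:
        mm=cv2.morphologyEx(mm,cv2.MORPH_OPEN,np.ones((2,2)))
        k,l,st,ce=cv2.connectedComponentsWithStats(mm)
        for i in range(1,k):
            if st[i,4]<80: continue
            v,u=np.nonzero(l==i);X=np.array([onz(c,a,b,28)[:2] for a,b in zip(u,v)],np.float32)
            print(n,nm,st[i],cv2.minAreaRect(X))
E
```

```text
scene big [ 400.  -242.2] 291
scene small [379.8 235.2] 110
scene cup 543.2744750976562 253.6997528076172 23.981021881103516 [542.8 254.4]
scene mud ((460.7023010253906, 389.2407531738281), (22.86410903930664, 112.6150894165039), 76.24205017089844)
hsv sat/val [np.float64(25.814258001939866), np.float64(98.07419980601358), np.float64(130.88409311348207)]
scene inserts [ 317  204   37   63 1507] ((575.483642578125, 40.15431213378906), (87.80225372314453, 263.50689697265625), 77.5721664428711)
scene inserts [287 211  27  38 313] ((547.5308837890625, -46.596397399902344), (60.45151138305664, 160.83636474609375), 77.43190002441406)
side big [ 401. -243.] 323
side small [379.8 234.5] 334
side cup 541.9374389648438 254.8824920654297 22.662254333496094 [542.1 254.9]
side mud ((458.6358642578125, 391.6100158691406), (23.891498565673828, 110.39851379394531), 76.04293060302734)
hsv sat/val [np.float64(24.046137339055793), np.float64(82.85836909871244), np.float64(126.0947782546495)]
side inserts [284 191  63  29 462] ((541.0552978515625, -41.75908660888672), (63.43036651611328, 147.28399658203125), 77.74481201171875)
side inserts [ 240  202  111   49 1991] ((562.6065673828125, 43.90296173095703), (93.58659362792969, 255.35736083984375), 78.10084533691406)
```

```bash
python3 - <<'E'
from h import *
d=np.array([.977,-.212]);e=np.array([.212,.977])
row=np.array([567,41.])
for n,zo in [('scene',-1.5),('side',0.5)]:
    c=dict(np.load(f'/tmp/{n}0.npz'));P,ok=cloud(c)
    v,u=np.indices(ok.shape);o,_=ray(c,0,0)
    D=np.stack([(u-c['cx'])/c['fx'],(v-c['cy'])/c['fy'],np.ones(u.shape)],-1)@c['R']
    T=o+D*((28+zo-o[2])/D[...,2])[...,None]   # on top plane
    hsv=cv2.cvtColor(c['image'],cv2.COLOR_RGB2HSV)
    q=P[ok&(P[...,0]>390)&(P[...,0]<530)&(P[...,1]>350)&(P[...,1]<430)&(P[...,2]>8+zo)&(P[...,2]<40)]
    _,_,V=np.linalg.svd(q[:,:2]-q[:,:2].mean(0),full_matrices=False);print('mud dir',V[0])
    for nm,p,hs in [('well',row-85*d,(40,40)),('mid',row,(34,34)),('small',row+85*d,(28,28)),('trough',row-85*e,(70,25))]:
        for it in range(4):
            w=T[...,:2]-p;a=w@d;b=w@e
            m=ok&(abs(a)<hs[0])&(abs(b)<hs[1])&(P[...,2]-zo<25.5)
            mm=cv2.morphologyEx(m.astype(np.uint8),cv2.MORPH_OPEN,np.ones((2,2)))
            k,l,st,ce=cv2.connectedComponentsWithStats(mm);i=1+st[1:,4].argmax()
            X=T[l==i][:,:2]
            r_=cv2.minAreaRect(X.astype(np.float32));p=np.array(r_[0])
        print(n,nm,p.round(1),X.mean(0).round(1),'size',np.round(r_[1],1),r_[2], 'area d',(4*st[i,4]/np.pi))
    m=(hsv[...,1]<60)&(np.linalg.norm(T[...,:2]-(row-85*d),axis=-1)<44)&ok&(abs(P[...,2]-zo-28)<3.5)
    X=T[m][:,:2].astype(np.float32);print('steel rim',m.sum(),cv2.minEnclosingCircle(X),cv2.minAreaRect(X))
    v0,v1,u0,u1=(200,275,283,356) if n=='scene' else (182,262,236,374)
    print('sat well',np.median(hsv[m][:,1]) if m.any() else None)
    # bamboo by color
    bam=ok&(hsv[...,1]>60)&(abs(P[...,2]-zo-28)<2.5)&(abs(T[...,0]-550)<170)&(T[...,1]>-110)&(T[...,1]<120)&(hsv[...,2]>115)
    mm=cv2.morphologyEx(bam.astype(np.uint8),cv2.MORPH_OPEN,np.ones((2,2)));k,l,st,ce=cv2.connectedComponentsWithStats(mm)
    for i in range(1,k):
        if st[i,4]>100:print('bamboo',st[i],cv2.minAreaRect(T[l==i][:,:2].astype(np.float32)))
E
```

```text
mud dir [ 0.97372525 -0.22772603]
scene well [484.9  56.7] [487.3  56.4] size [57.7 55.3] 81.33869934082031 area d 250.82819031282705
scene mid [569.9  38.4] [569.5  38. ] size [37.8 34.8] 81.18087768554688 area d 138.78311037613273
scene small [649.1  19.9] [651.   20.4] size [22.7 22.6] 81.02584838867188 area d 64.9352167814933
scene trough [550.4 -44.1] [554.3 -45.2] size [ 39.1 124.1] 77.38749694824219 area d 536.0338483335036
steel rim 164 ((481.13714599609375, 55.31867599487305), 42.3205680847168) ((481.32781982421875, 54.95811080932617), (75.08052062988281, 81.4224624633789), 79.56730651855469)
sat well 17.0
bamboo [ 317  221   34   42 1077] ((608.4248046875, 29.638179779052734), (81.53081512451172, 164.95481872558594), 77.5721664428711)
bamboo [290 223  23  24 117] ((569.7548828125, -48.40192794799805), (53.6852912902832, 100.63172149658203), 77.4173583984375)
mud dir [-0.97011978  0.24262649]
side well [475.5  59.5] [475.9  60. ] size [57.7 56.2] 12.276318550109863 area d 474.9183501862157
side mid [559.2  41.5] [558.7  41.9] size [39.  35.2] 12.277579307556152 area d 198.62536897868537
side small [640.6  24.2] [640.6  24.6] size [23.5 18.6] 12.278020858764648 area d 64.9352167814933
side trough [540.6 -42. ] [538.6 -40.5] size [ 37.5 128.2] 77.67086791992188 area d 609.8817419281429
steel rim 300 ((477.7611083984375, 58.60209274291992), 42.030845642089844) ((479.51220703125, 57.30478286743164), (76.9151611328125, 79.21894836425781), 46.86222457885742)
sat well 4.0
bamboo [306 195  40  24 196] ((523.2075805664062, -37.251686096191406), (57.286529541015625, 108.0277328491211), 77.80181884765625)
bamboo [ 244  202   78   39 1336] ((601.4788208007812, 31.59747314453125), (84.1719970703125, 168.52024841308594), 77.66476440429688)
```

```bash
python3 - <<'E'
from h import *
for n in ['scene','side']:
    c=dict(np.load(f'/tmp/{n}0.npz'));P,ok=cloud(c)
    q=P[ok&(abs(P[...,0]-330)<70)&(abs(P[...,1]-455)<60)&(P[...,2]>6)]
    for z in (60,110,125,150,180,210,240):
        s=q[abs(q[:,2]-z)<12]
        print(n,z,len(s),s.min(0).round() if len(s) else '',s.max(0).round() if len(s) else '')
E
```

```text
scene 60 136 [304. 433.  48.] [354. 499.  72.]
scene 110 294 [282. 429.  98.] [358. 506. 121.]
scene 125 211 [282. 429. 113.] [358. 506. 137.]
scene 150 19 [316. 477. 139.] [323. 486. 161.]
scene 180 17 [311. 481. 169.] [322. 489. 188.]
scene 210 0  
scene 240 0  
side 60 0  
side 110 479 [289. 431. 117.] [353. 458. 122.]
side 125 513 [289. 431. 117.] [353. 458. 123.]
side 150 0  
side 180 18 [313. 483. 186.] [319. 486. 191.]
side 210 0  
side 240 0
```

Emit:
apply_moves(motion=[0, 0, 0.8, 0, 0, 35, 91, 0, 0, 1.66, 0, 0, 70, 91, 0, 0, 1.66, 16, -37, 70, 91, 0, 0, 1.66, 32, -74, 70, 91, 0, 0, 1.66, 48, -111, 70, 91, 0, 0, 1.66, 64, -148, 70, 91, 0, 0, 1.66, 80, -185, 70, 91, 0, 0, 1.66, 96, -222, 70, 91, 0, 0, 1.66, 112, -259, 70, 91, 0, 0, 1.66, 128, -296, 70, 91, 0, 0, 1.66, 144, -333, 70, 91, 0, 0, 1.66, 160, -370, 70, 91], force=15)

```text
clock: 1.15
tool_pos: [379.0, 213.6, 284.6]
eef_rot: [0.106, 0.994, 0.0, 0.0]
ft_force: [0.8, -0.5, -0.6]
gripper_width: 90.8
finger_force: 0.0
```

Emit:
apply_moves(motion=[0, 0, 0, 20, -35, 10, 91, 0, 0, 0, 40, -70, 20, 91, 0, 0, 0, 60, -105, 30, 91, 0, 0, 0, 80, -140, 40, 91, 0, 0, 0, 100, -175, 50, 91, 0, 0, 0, 100, -200, 50, 91, 0, 0, 0, 100, -200, 50, 91, 0, 0, 0, 100, -200, 50, 91])

```text
clock: 1.82
tool_pos: [478.8, 14.3, 334.4]
eef_rot: [0.108, 0.994, 0.0, -0.0]
ft_force: [0.3, -0.2, -0.0]
gripper_width: 91.1
finger_force: 0.0
```

```bash
python3 - <<'E'
from h import *
c=cam('wrist','w1.png');np.savez('/tmp/wrist1.npz',**c);s=read_state();print(s['tool_pos'],s['eef_rot'],s['joints'],s['clock'],-c['R'].T@c['t'])
E
```

```text
[478.58707319  15.29994013 334.27787789] [ 1.07029965e-01  9.94255717e-01  1.72196127e-04 -3.56349690e-04] [ 2.84969635e-02  1.87322511e-02  1.77923569e+00  4.49137204e-04
  1.34428427e+00 -1.32792962e+00] 1.8667 [412.10722863  28.72623379 505.32495594]
```

View pics/w1.png

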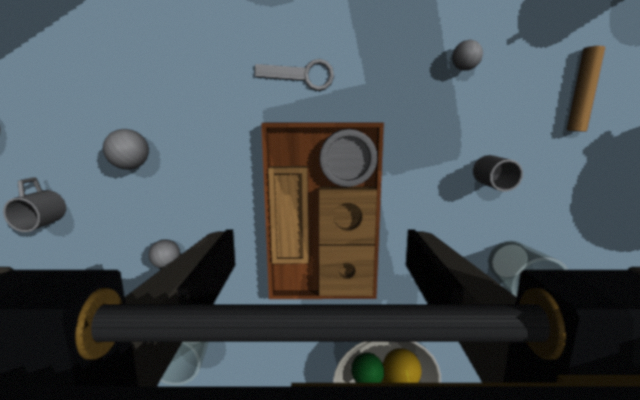

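Wrist view shows everything: well (348,158), mid dimple (347,217), small dimple (347,270), trough (288,216), big ball (126,149), small ball (467,55), cup (498,173), muddler (587,90).

```bash
python3 - <<'E'
from h import *
c=dict(np.load('/tmp/wrist1.npz'));P,ok=cloud(c)
f=ok&(abs(P[...,2])<8)&(P[...,0]<640)&(P[...,0]>250);zo=np.median(P[f][:,2]);print('zo',zo)
hsv=cv2.cvtColor(c['image'],cv2.COLOR_RGB2HSV)
for nm,u,v,z in [('well',348,158,28),('mid',347,217,28),('small',347.5,270.5,28),('trough',288,216,28),('big',126,149,28),('sb',467,55,19)]:
    print(nm,onz(c,u,v,z+zo)[:2].round(1))
v,u=np.indices(ok.shape);o,_=ray(c,0,0)
D=np.stack([(u-c['cx'])/c['fx'],(v-c['cy'])/c['fy'],np.ones(u.shape)],-1)@c['R']
T=o+D*((28+zo-o[2])/D[...,2])[...,None]
top=ok&(P[...,2]-zo>25.5)&(P[...,2]-zo<40)&(u>262)&(u<385)&(v>120)&(v<300)
bam=(top&(hsv[...,1]>60)).astype(np.uint8);st_=top&(hsv[...,1]<60)&(v<190)&(u>310)
bam=cv2.morphologyEx(bam,cv2.MORPH_OPEN,np.ones((3,3)))
k,l,st,ce=cv2.connectedComponentsWithStats(bam)
for i in range(1,k):
    if st[i,4]>100: print('bam',st[i],cv2.minAreaRect(T[l==i][:,:2].astype(np.float32)))
X=T[st_][:,:2].astype(np.float32);print('steel',len(X),cv2.minEnclosingCircle(X),cv2.minAreaRect(X))
for nm,b,zc in [('big',(95,155,120,178),28),('sb',(445,490,35,75),19)]:
    m=(ok&(P[...,2]-zo>8)&(u>b[0])&(u<b[1])&(v>b[2])&(v<b[3]))
    print(nm,onz(c,u[m].mean(),v[m].mean(),zc+zo)[:2],m.sum())
    from scipy.optimize import least_squares as LS
    q=P[m]-[0,0,zo];s=LS(lambda p:np.linalg.norm(q-[p[0],p[1],zc],axis=1)-zc,np.median(q,0)[:2],loss='soft_l1');print(s.x)
E
```

```text
zo 0.8482220698915861
well [476.9  54.4]
mid [560.5  36.3]
small [643.4  20.5]
trough [540.7 -46.9]
big [ 398.9 -242.7]
sb [378.4 235. ]
bam [ 269  168   40   95 1203] ((541.8997192382812, -45.82563781738281), (54.049415588378906, 142.158203125), 77.7625961303711)
bam [ 320  189   57   55 2460] ((560.1182861328125, 37.724220275878906), (80.94328308105469, 81.64401245117188), 77.60973358154297)
bam [ 320  245   55   51 2518] ((643.1260986328125, 19.598613739013672), (81.15713500976562, 81.98509216308594), 77.60684204101562)
steel 1001 ((478.77520751953125, 64.06646728515625), 48.77465057373047) ((477.866943359375, 58.712684631347656), (86.67805480957031, 79.22151184082031), 78.44831848144531)
big [ 398.25287466 -242.69417746] 1475
[ 398.73458013 -242.28918262]
sb [378.24557223 235.70916322] 744
[378.29667507 235.4736514 ]
```

Emit:
apply_moves(motion=[0, 0, 0, -9, -29, -25, 91, 0, 0, 0, -18, -58, -50, 91, 0, 0, 0, -27, -87, -75, 91, 0, 0, 0, -36, -116, -100, 91, 0, 0, 0, -45, -145, -125, 91, 0, 0, 0, -54, -174, -150, 91, 0, 0, 0, -63, -203, -175, 91, 0, 0, 0, -72, -232, -200, 91, 0, 0, 0, -79.4, -258, -220, 91, 0, 0, 0, -79.4, -258, -240, 91, 0, 0, 0, -79.4, -258, -265, 91, 0, 0, 0, -79.4, -258, -280, 91])

```text
clock: 2.87
tool_pos: [398.8, -241.3, 52.6]
eef_rot: [0.106, 0.994, 0.001, -0.001]
ft_force: [-0.1, 0.2, 1.3]
gripper_width: 91.1
finger_force: 0.0
```

Emit:
apply_moves(motion=[0, 0, 0, 0, 0, -20, 91, 0, 0, 0, 0, 0, -40.6, 91, 0, 0, 0, 0, 0, -40.6, 91, 0, 0, 0, 0, 0, -40.6, 70, 0, 0, 0, 0, 0, -40.6, 60, 0, 0, 0, 0, 0, -40.6, 52, 0, 0, 0, 0, 0, -40.6, 50, 0, 0, 0, 0, 0, -40.6, 50, 0, 0, 0, 0, 0, -40.6, 50, 0, 0, 0, 0, 0, -40.6, 50], force=15)

```text
clock: 3.7
tool_pos: [400.0, -242.8, 14.6]
eef_rot: [0.106, 0.994, -0.0, 0.001]
ft_force: [-0.3, 0.4, 5.5]
gripper_width: 55.3
finger_force: 15.0
```

Emit:
apply_moves(motion=[0, 0, 0, 0, 0, 20, 50, 0, 0, 0, 0, 0, 50, 50, 0, 0, 0, 0, 0, 80, 50, 0, 0, 0, 12, 20, 90, 50, 0, 0, 0, 30, 52, 90, 50, 0, 0, 0, 48, 84, 90, 50, 0, 0, 0, 66, 116, 90, 50, 0, 0, 0, 85, 148, 90, 50, 0, 0, 0, 104, 180, 90, 50, 0, 0, 0, 122, 212, 90, 50, 0, 0, 0, 140, 244, 90, 50, 0, 0, 0, 152, 265, 90, 50])

```text
clock: 4.7
tool_pos: [552.6, 25.2, 103.9]
eef_rot: [0.106, 0.994, 0.0, 0.0]
ft_force: [0.2, -0.4, -1.5]
gripper_width: 55.0
finger_force: 15.0
```

Emit:
apply_moves(motion=[0, 0, 0, 6, 10, 0, 50, 0, 0, 0, 9.5, 15.5, 0, 50, 0, 0, 0, 9.5, 15.5, -15, 50, 0, 0, 0, 9.5, 15.5, -35, 50, 0, 0, 0, 9.5, 15.5, -50, 50, 0, 0, 0, 9.5, 15.5, -60, 50, 0, 0, 0, 9.5, 15.5, -60, 50])

```text
clock: 5.28
tool_pos: [558.8, 36.8, 41.9]
eef_rot: [0.107, 0.994, -0.0, -0.002]
ft_force: [0.6, -0.0, -3.0]
gripper_width: 55.1
finger_force: 15.0
```

```bash
python3 - <<'E'
from h import *
s=read_state();print(s['tool_pos'],s['gripper_width'],s['finger_force'])
for n,b in [('scene',(190,270,280,380)),('side',(150,270,230,380))]:
    c=cam(n,n+'2.png')
a=cv2.imread('pics/scene2.png')[170:285,270:400];b=cv2.imread('pics/side2.png')[150:265,240:370]
cv2.imwrite('pics/c3.png',cv2.resize(np.hstack([a,b]),None,fx=3,fy=3,interpolation=2))
E
```

```text
[558.83904589  36.824307    41.94793911] 55.114544735976594 14.999744296073914
```

View pics/c3.png

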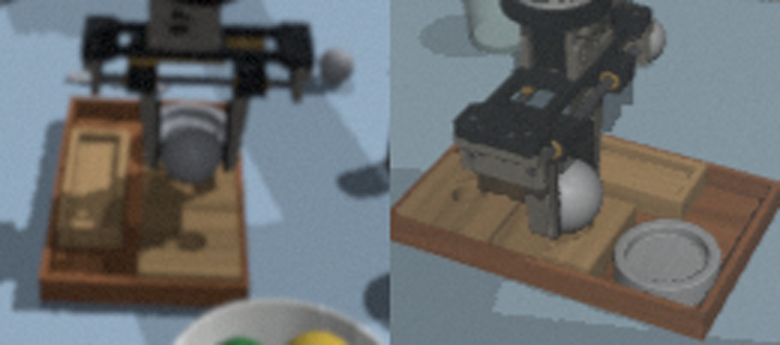

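The crops show the ball held above the mid dimple, between the fingers, at (192,155) in the left crop and (577,197) in the right. I'll check the ball's position before releasing.

```bash
cat >> h.py <<'E'
from scipy.optimize import least_squares as LS
def ball(c,g,R,zo):
    P,ok=cloud(c);P=P-[0,0,zo];g=np.array(g,float)
    img=cv2.cvtColor(c['image'],cv2.COLOR_RGB2HSV)
    for i in range(3):
        q=P[ok&(abs(np.linalg.norm(P-g,axis=-1)-R)<(8 if i==0 else 4))&(P[...,2]>g[2]-R*.7)&(img[...,2]>60)&(img[...,1]<60)]
        g=LS(lambda p:np.linalg.norm(q-p,axis=1)-R,g,loss='soft_l1').x
    return g.round(1),len(q)
ZO=dict(scene=-1.5,side=.5,wrist=.85)
E
python3 - <<'E'
from h import *
for n in ['scene','side']: print(n,ball(cam(n),(559,37,56),28,ZO[n]))
s=read_state();print(s['tool_pos'])
E
```

```text
scene (array([560.6,  38.1,  56.6]), 312)
side (array([562.2,  37.6,  57.8]), 287)
[561.5487853   37.55291615  44.84773364]
```

Emit:
apply_moves(motion=[0, 0, 0, 0, 0, -5, 50, 0, 0, 0, 0, 0, -9.5, 50, 0, 0, 0, 0, 0, -9.5, 50, 0, 0, 0, 0, 0, -9.5, 50, 0, 0, 0, 0, 0, -9.5, 58, 0, 0, 0, 0, 0, -9.5, 64, 0, 0, 0, 0, 0, -9.5, 72, 0, 0, 0, 0, 0, -9.5, 78, 0, 0, 0, 0, 0, -9.5, 78, 0, 0, 0, 0, 0, -9.5, 78])

```text
clock: 6.32
tool_pos: [561.0, 38.0, 34.6]
eef_rot: [0.106, 0.994, 0.0, 0.0]
ft_force: [0.1, 0.3, -0.7]
gripper_width: 78.0
finger_force: 0.0
```

Emit:
apply_moves(motion=[0, 0, 0, 0, 0, 20, 78, 0, 0, 0, 0, 0, 45, 78, 0, 0, 0, 0, 0, 80, 78, 0, 0, 0, -20, 20, 105, 78, 0, 0, 0, -47, 51, 110, 78, 0, 0, 0, -73, 79, 110, 78, 0, 0, 0, -100, 108, 110, 78, 0, 0, 0, -127, 137, 110, 78, 0, 0, 0, -154, 166, 110, 78, 0, 0, 0, -182, 197, 110, 78, 0, 0, 0, -182, 197, 110, 78, 0, 0, 0, -182, 197, 110, 78])

```text
clock: 7.32
tool_pos: [377.7, 236.4, 144.7]
eef_rot: [0.104, 0.995, 0.0, 0.0]
ft_force: [0.6, 0.1, -0.1]
gripper_width: 78.2
finger_force: 0.0
```

```bash
python3 - <<'E'
from h import *
for n in ['scene','side','wrist']:
    c=cam(n); print(n,ball(c,(561,38,46.5),28,ZO[n]),ball(c,(379,235,19),19,ZO[n]))
s=read_state();print(s['tool_pos'])
E
```

```text
scene (array([561.7,  37.2,  45.7]), 309) (array([380.3, 235.4,  18.5]), 109)
side (array([562.2,  36.4,  46. ]), 464) (array([379.9, 234.6,  18.8]), 333)
wrist (array([561. ,  38. ,  46.5]), 0) (array([378.4, 235. ,  18.8]), 1043)
[379.72422559 234.46904984 144.5943697 ]
```

Emit:
apply_moves(motion=[0, 0, 0, 0.5, 0, -35, 78, 0, 0, 0, 0.5, 0, -70, 78, 0, 0, 0, 0.5, 0, -100, 78, 0, 0, 0, 0.5, 0, -120, 78, 0, 0, 0, 0.5, 0, -138.5, 78, 0, 0, 0, 0.5, 0, -138.5, 78, 0, 0, 0, 0.5, 0, -138.5, 60, 0, 0, 0, 0.5, 0, -138.5, 46, 0, 0, 0, 0.5, 0, -138.5, 38, 0, 0, 0, 0.5, 0, -138.5, 33, 0, 0, 0, 0.5, 0, -138.5, 33, 0, 0, 0, 0.5, 0, -138.5, 33], force=12)

```text
clock: 8.47
tool_pos: [379.9, 235.2, 6.7]
eef_rot: [0.106, 0.994, 0.0, 0.001]
ft_force: [-0.7, 0.2, -0.2]
gripper_width: 40.1
finger_force: 0.0
```

Emit:
apply_moves(motion=[0, 0, 0, 0, 0, 0, 33, 0, 0, 0, 0, 0, 0, 33, 0, 0, 0, 0, 0, 20, 33, 0, 0, 0, 0, 0, 50, 33, 0, 0, 0, 0, 0, 90, 33, 0, 0, 0, 0, 0, 130, 33])

```text
clock: 8.97
tool_pos: [378.4, 234.3, 136.8]
eef_rot: [0.106, 0.994, -0.001, -0.001]
ft_force: [1.2, 0.3, -0.5]
gripper_width: 36.9
finger_force: 12.0
```

Emit:
apply_moves(motion=[0, 0, 0, 15, -12, 0, 33, 0, 0, 0, 40, -33, 0, 33, 0, 0, 0, 70, -57, 0, 33, 0, 0, 0, 100, -81.5, 0, 33, 0, 0, 0, 130, -106, 0, 33, 0, 0, 0, 160, -130, 0, 33, 0, 0, 0, 190, -155, 0, 33, 0, 0, 0, 220, -179, 0, 33, 0, 0, 0, 245, -200, 0, 33, 0, 0, 0, 258, -210, 0, 33, 0, 0, 0, 265, -216, 0, 33, 0, 0, 0, 265, -216, -25, 33])

```text
clock: 9.97
tool_pos: [648.7, 17.8, 114.6]
eef_rot: [0.107, 0.994, 0.0, 0.004]
ft_force: [1.1, 1.7, -0.5]
gripper_width: 36.9
finger_force: 12.0
```

Emit:
apply_moves(motion=[0, 0, 0, 0, 0, -25, 33, 0, 0, 0, 0, 0, -45, 33, 0, 0, 0, 0, 0, -60, 33, 0, 0, 0, 0, 0, -70, 33, 0, 0, 0, 0, 0, -70, 33, 0, 0, 0, 0, 0, -70, 33])

```text
clock: 10.47
tool_pos: [644.0, 19.3, 40.9]
eef_rot: [0.106, 0.994, -0.0, -0.0]
ft_force: [1.0, 0.6, -0.2]
gripper_width: 37.2
finger_force: 12.0
```

```bash
python3 - <<'E'
from h import *
for n in ['scene','side']:
    c=cam(n,n+'3.png'); print(n,ball(c,(644.5,19,54),19,ZO[n]))
s=read_state();print(s['tool_pos'],s['gripper_width'])
E
```

```text
scene (array([643.6,  20.3,  53.2]), 168)
side (array([645.6,  20.1,  53.9]), 121)
[645.13224859  19.20893457  42.10347061] 37.05105744380634
```

Emit:
apply_moves(motion=[0, 0, 0, 0, -0.5, -5, 33, 0, 0, 0, 0, -0.5, -10, 33, 0, 0, 0, 0, -0.5, -10, 33, 0, 0, 0, 0, -0.5, -10, 33, 0, 0, 0, 0, -0.5, -10, 40, 0, 0, 0, 0, -0.5, -10, 46, 0, 0, 0, 0, -0.5, -10, 54, 0, 0, 0, 0, -0.5, -10, 60, 0, 0, 0, 0, -0.5, -10, 60, 0, 0, 0, 0, -0.5, -10, 60, 0, 0, 0, 0, -0.5, -10, 60])

```text
clock: 11.48
tool_pos: [644.5, 18.4, 31.0]
eef_rot: [0.106, 0.994, 0.0, -0.0]
ft_force: [0.2, -0.2, 0.2]
gripper_width: 60.2
finger_force: 0.0
```

Emit:
apply_moves(motion=[0, 0, 0, 0, 0, 20, 62, 0, 0, 0, 0, 0, 45, 62, 0, 0, 0, 0, 0, 80, 62, 0, 0, 0, -5, 20, 109, 65, 0, 0, 0, -20, 55, 119, 70, 0, 0, 0, -35, 90, 119, 70, 0, 0, 0, -50, 125, 119, 70, 0, 0, 0, -67, 160, 119, 70, 0, 0, 0, -84, 195, 119, 70, 0, 0, 0, -102, 236, 119, 70, 0, 0, 0, -102, 236, 119, 70, 0, 0, 0, -102, 236, 119, 70])

```text
clock: 12.48
tool_pos: [541.5, 256.4, 150.1]
eef_rot: [0.104, 0.995, 0.0, 0.0]
ft_force: [1.1, -0.5, -0.3]
gripper_width: 70.1
finger_force: 0.0
```

```bash
python3 - <<'E'
from h import *
for n in ['scene','side']:
    c=cam(n); print(n,ball(c,(644.5,19,42),19,ZO[n]),ball(c,(561.5,37,46.5),28,ZO[n]))
s=read_state();print(s['tool_pos'],s['gripper_width'])
E
```

```text
scene (array([644.9,  18.8,  41.3]), 178) (array([561.5,  37.2,  45.9]), 311)
side (array([645.2,  18.1,  41.4]), 64) (array([562.4,  36.3,  46. ]), 387)
[542.68576838 254.0917975  150.0075079 ] 69.96774879934593
```

Emit:
apply_moves(motion=[0, 0, 0, 0, 0, -35, 70, 0, 0, 0, 0, 0, -70, 70, 0, 0, 0, 0, 0, -100, 70, 0, 0, 0, 0, 0, -118, 70, 0, 0, 0, 0, 0, -128, 70, 0, 0, 0, 0, 0, -128, 70, 0, 0, 0, 0, 0, -128, 60, 0, 0, 0, 0, 0, -128, 50, 0, 0, 0, 0, 0, -128, 42, 0, 0, 0, 0, 0, -128, 38, 0, 0, 0, 0, 0, -128, 38, 0, 0, 0, 0, 0, -128, 38], force=15)

```text
clock: 13.58
tool_pos: [543.4, 254.8, 23.3]
eef_rot: [0.106, 0.994, 0.0, 0.001]
ft_force: [-0.0, -1.8, 6.4]
gripper_width: 44.5
finger_force: 15.0
```

Emit:
apply_moves(motion=[0, 0, 0, 0, 0, 0, 38, 0, 0, 0, 0, 0, 20, 38, 0, 0, 0, 0, 0, 50, 38, 0, 0, 0, 0, 0, 75, 38, 0, 0, 0, -8, -25, 80, 38, 0, 0, 0, -18, -56, 80, 38, 0, 0, 0, -29, -90, 80, 38, 0, 0, 0, -40, -125, 80, 38, 0, 0, 0, -50, -156, 80, 38, 0, 0, 0, -58, -182, 80, 38, 0, 0, 0, -64, -199.5, 80, 38, 0, 0, 0, -64, -199.5, 70, 38])

```text
clock: 14.58
tool_pos: [478.1, 52.6, 93.3]
eef_rot: [0.107, 0.994, -0.0, 0.001]
ft_force: [0.3, 0.8, -1.5]
gripper_width: 44.3
finger_force: 15.0
```

Emit:
apply_moves(motion=[0, 0, 0, 0, 0, -15, 38, 0, 0, 0, 0, 0, -30, 38, 0, 0, 0, 0, 0, -40, 38, 0, 0, 0, 0, 0, -40, 38, 0, 0, 0, 0, 0, -40, 38])

```text
clock: 15.0
tool_pos: [478.2, 55.4, 51.5]
eef_rot: [0.106, 0.994, -0.0, -0.001]
ft_force: [0.5, 0.4, 0.0]
gripper_width: 44.4
finger_force: 15.0
```

```bash
python3 - <<'E'
from h import *
s=read_state();print(s['tool_pos'],s['gripper_width'],s['finger_force'])
for n in ['scene','side']: c=cam(n,n+'4.png')
a=cv2.imread('pics/scene4.png')[170:285,270:400];b=cv2.imread('pics/side4.png')[150:265,250:380]
cv2.imwrite('pics/c4.png',cv2.resize(np.hstack([a,b]),None,fx=3,fy=3,interpolation=2))
E
```

```text
[478.19257152  55.3608256   51.52861776] 44.37548516636031 14.99979523010552
```

View pics/c4.png

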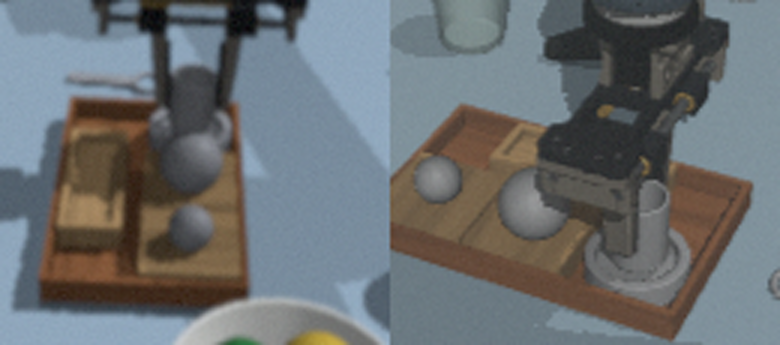

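Balls sit in their dimples, and the upright cup is held over the well (right crop at (640,240)). Lower and release.

Emit:
apply_moves(motion=[0, 0, 0, 0, 0, -5, 38, 0, 0, 0, 0, 0, -9, 38, 0, 0, 0, 0, 0, -11, 38, 0, 0, 0, 0, 0, -11, 38, 0, 0, 0, 0, 0, -11, 46, 0, 0, 0, 0, 0, -11, 50, 0, 0, 0, 0, 0, -11, 56, 0, 0, 0, 0, 0, -11, 62, 0, 0, 0, 0, 0, -11, 62, 0, 0, 0, 0, 0, -11, 62, 0, 0, 0, 0, 0, -11, 62])

```text
clock: 16.02
tool_pos: [478.5, 54.9, 41.0]
eef_rot: [0.106, 0.994, 0.0, -0.0]
ft_force: [0.3, -0.2, -0.3]
gripper_width: 62.1
finger_force: 0.0
```

Emit:
apply_moves(motion=[0, 0, 0, 0, 0, 20, 62, 0, 0, 0, 0, 0, 50, 62, 0, 0, 0, 0, 0, 85, 62, 0, 0, 0, -2, 25, 109, 62, 0, 0, 0, -3, 60, 109, 62, 0, 0, 0, -5, 100, 109, 62, 0, 0, 0, -7, 140, 109, 55, 0, 0, 0, -9, 180, 109, 50, 0, 0, 0, -12, 220, 109, 50, 0, 0, 0, -14, 260, 109, 50, 0, 0, 0, -17, 300, 109, 50, 0, 0, 0, -19, 335, 109, 50])

```text
clock: 17.02
tool_pos: [458.8, 392.5, 150.0]
eef_rot: [0.106, 0.994, 0.0, 0.0]
ft_force: [-0.3, 0.2, -0.3]
gripper_width: 49.8
finger_force: 0.0
```

```bash
python3 - <<'E'
from h import *
s=read_state();print(s['tool_pos'],s['gripper_width'])
for n in ['scene','side','wrist']:
    c=cam(n,n+'5.png');P,ok=cloud(c);P=P-[0,0,ZO[n]]
    q=P[ok&(abs(P[...,0]-478)<38)&(abs(P[...,1]-55)<38)&(P[...,2]>35)&(P[...,2]<90)]
    if len(q)>30:
        print(n,'cup',cv2.minEnclosingCircle(q[:,:2].astype(np.float32)),np.percentile(q[:,2],98))
    q=P[ok&(P[...,0]>385)&(P[...,0]<535)&(P[...,1]>345)&(P[...,1]<435)&(P[...,2]>8)&(P[...,2]<30)]
    if len(q)>50:print(n,'mud',len(q),cv2.minAreaRect(q[:,:2].astype(np.float32)))
E
```

```text
[458.78358503 392.46050393 149.98401031] 49.78256835025169
scene cup ((478.7113342285156, 55.20446014404297), 23.120729446411133) 73.703579463329
scene mud 193 ((460.08544921875, 389.5376892089844), (23.084609985351562, 111.12408447265625), 75.36812591552734)
side cup ((471.5408935546875, 50.412654876708984), 18.9779052734375) 73.65958021284258
side mud 1074 ((458.05743408203125, 391.57147216796875), (23.601240158081055, 109.87750244140625), 75.59799194335938)
wrist mud 3119 ((456.65753173828125, 390.9769287109375), (24.03661346435547, 109.3701171875), 75.6017837524414)
```

View pics/wrist5.png

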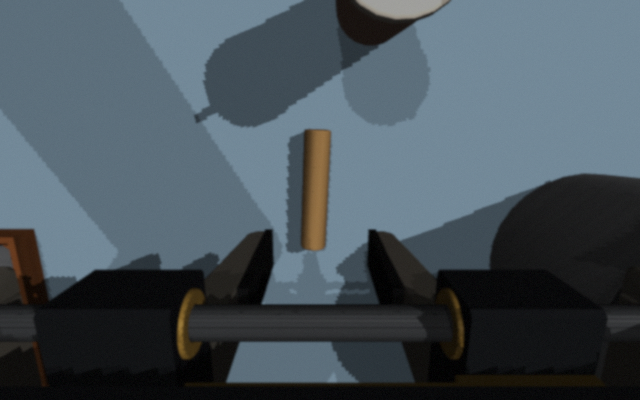

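Wrist view: muddler at (316,190) centred between the fingers and clear around. Cup is seated (rim at 73.7 mm).

Emit:
apply_moves(motion=[0, 0, -0.44, -1.3, 1, -35, 50, 0, 0, -0.44, -1.3, 1, -70, 50, 0, 0, -0.44, -1.3, 1, -100, 50, 0, 0, -0.44, -1.3, 1, -125, 50, 0, 0, -0.44, -1.3, 1, -143, 50, 0, 0, -0.44, -1.3, 1, -143, 50, 0, 0, -0.44, -1.3, 1, -143, 40, 0, 0, -0.44, -1.3, 1, -143, 30, 0, 0, -0.44, -1.3, 1, -143, 22, 0, 0, -0.44, -1.3, 1, -143, 18, 0, 0, -0.44, -1.3, 1, -143, 18, 0, 0, -0.44, -1.3, 1, -143, 18], force=20)

```text
clock: 18.17
tool_pos: [459.0, 391.4, 8.4]
eef_rot: [0.125, 0.992, 0.001, 0.001]
ft_force: [0.6, -2.0, 7.1]
gripper_width: 23.3
finger_force: 20.0
```

Emit:
apply_moves(motion=[0, 0, 0, 0, 0, 0, 18, 0, 0, 0, 0, 0, 20, 18, 0, 0, 0, 0, 0, 50, 18, 0, 0, 0, 0, 0, 90, 18, 0, 0, 0, 0, 0, 130, 18, 0, 0, 0.22, 0, 0, 150, 18, 0, 0, 0.44, 0, 0, 150, 18])

```text
clock: 18.75
tool_pos: [460.6, 393.1, 163.0]
eef_rot: [0.106, 0.994, 0.003, 0.003]
ft_force: [0.8, 1.2, 0.3]
gripper_width: 23.2
finger_force: 20.0
```

```bash
python3 - <<'E'
from h import *
s=read_state();print(s['tool_pos'],s['gripper_width'],s['finger_force'])
a=cam('side','side6.png');a=cv2.imread('pics/side6.png')[220:400,200:420];cv2.imwrite('pics/c6.png',cv2.resize(a,None,fx=2.5,fy=2.5))
E
```

```text
[460.60892707 393.08185392 162.96858115] 23.19276446040989 20.000123977661133
```

View pics/c6.png

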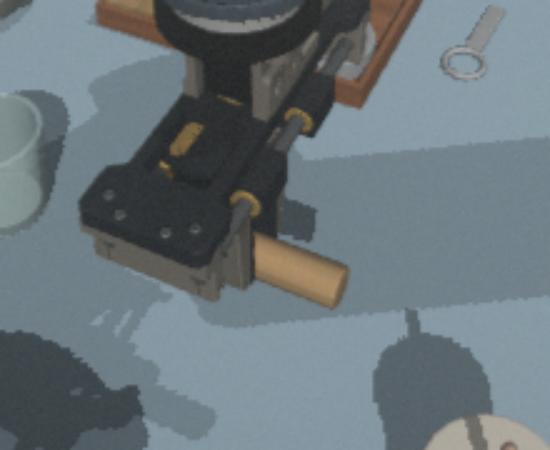

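Muddler is held level (crop (300,270)). Carry to the trough at (543,-46).

Emit:
apply_moves(motion=[0, 0, 0, 4, -20, 0, 18, 0, 0, 0, 11, -58, 0, 18, 0, 0, 0, 19, -98, 0, 18, 0, 0, 0, 27, -138, 0, 18, 0, 0, 0, 35, -178, 0, 18, 0, 0, 0, 42, -218, 0, 18, 0, 0, 0, 50, -258, 0, 18, 0, 0, 0, 58, -298, 0, 18, 0, 0, 0, 66, -338, 0, 18, 0, 0, 0, 74, -378, 0, 18, 0, 0, 0, 80, -412, 0, 18, 0, 0, 0, 85, -437, 0, 18])

```text
clock: 19.8
tool_pos: [542.2, -48.8, 155.5]
eef_rot: [0.107, 0.994, -0.0, -0.001]
ft_force: [0.9, -0.2, -0.7]
gripper_width: 23.2
finger_force: 20.0
```

Emit:
apply_moves(motion=[0, 0, 0, 0, 0, -30, 18, 0, 0, 0, 0, 0, -60, 18, 0, 0, 0, 0, 0, -90, 18, 0, 0, 0, 0, 0, -107, 18, 0, 0, 0, 0, 0, -115, 18, 0, 0, 0, 0, 0, -115, 18, 0, 0, 0, 0, 0, -115, 18])

```text
clock: 20.38
tool_pos: [542.8, -45.9, 41.6]
eef_rot: [0.106, 0.994, -0.0, -0.001]
ft_force: [-0.8, 0.4, -0.3]
gripper_width: 23.2
finger_force: 20.0
```

```bash
python3 - <<'E'
from h import *
s=read_state();print(s['tool_pos'],s['eef_rot'],s['gripper_width'],s['finger_force'])
for n in ['scene','side']: c=cam(n,n+'7.png')
a=cv2.imread('pics/scene7.png')[170:285,270:400];b=cv2.imread('pics/side7.png')[150:265,250:380]
cv2.imwrite('pics/c7.png',cv2.resize(np.hstack([a,b]),None,fx=3,fy=3,interpolation=2))
E
```

```text
[542.79186508 -45.94140406  41.6244937 ] [ 1.06198768e-01  9.94344706e-01 -5.06429325e-06 -6.53356977e-04] 23.233208593022223 19.9999737739563
```

View pics/c7.png

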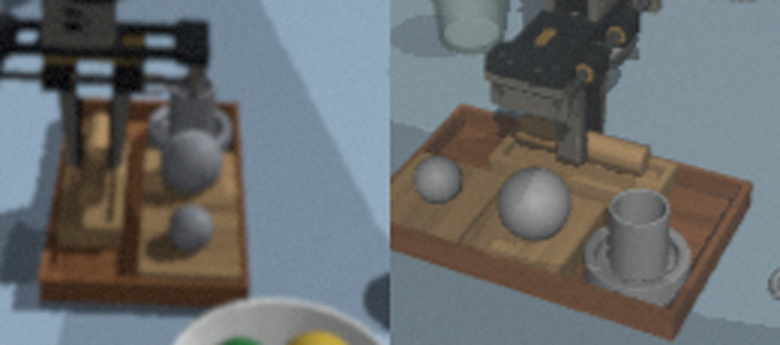

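```bash
python3 - <<'E'
from h import *
d=np.array([.977,-.212]);e=np.array([.212,.977])
for n in ['scene','side']:
    c=cam(n);P,ok=cloud(c);P=P-[0,0,ZO[n]];h=cv2.cvtColor(c['image'],cv2.COLOR_RGB2HSV)
    w=P[...,:2]-[542.8,-46];a=w@d;b=w@e
    m=ok&(abs(a)<85)&(abs(b)<14)&(P[...,2]>36)&(P[...,2]<62)&(h[...,1]>60)
    print(n,m.sum(),np.percentile(a[m],[1,99]),np.median(b[m]),np.percentile(P[...,2][m],[50,98]))
E
```

```text
scene 259 [-50.76768035  57.50853617] 1.4968678399555913 [55.55991537 59.30109397]
side 300 [-54.16433833  53.43808227] 9.22894079535033 [53.24819133 59.59907984]
```

Emit:
apply_moves(motion=[0, 0, 0, 0, 0, -5, 18, 0, 0, 0, 0, 0, -9, 18, 0, 0, 0, 0, 0, -11.5, 18, 0, 0, 0, 0, 0, -11.5, 18, 0, 0, 0, 0, 0, -11.5, 18, 0, 0, 0, 0, 0, -11.5, 26, 0, 0, 0, 0, 0, -11.5, 32, 0, 0, 0, 0, 0, -11.5, 40, 0, 0, 0, 0, 0, -11.5, 46, 0, 0, 0, 0, 0, -11.5, 46, 0, 0, 0, 0, 0, -11.5, 46])

```text
clock: 21.5
tool_pos: [543.2, -46.1, 30.6]
eef_rot: [0.106, 0.994, 0.0, 0.0]
ft_force: [0.6, 1.2, 0.1]
gripper_width: 45.8
finger_force: 0.0
```

Emit:
apply_moves(motion=[0, 0, 0, 0, 0, 20, 46, 0, 0, 0, 0, 0, 50, 46, 0, 0, 0, 0, 0, 85, 46, 0, 0, 0, 0, 0, 120, 46, 0, 0, 0, 0, 0, 160, 46, 0, 0, 0, -20, -30, 185, 46, 0, 0, 0, -40, -60, 200, 46, 0, 0, 0, -60, -90, 210, 46, 0, 0, 0, -80, -120, 220, 46, 0, 0, 0, -80, -120, 220, 46, 0, 0, 0, -80, -120, 220, 46])

```text
clock: 22.42
tool_pos: [462.7, -167.4, 251.3]
eef_rot: [0.108, 0.994, -0.0, 0.001]
ft_force: [-1.0, 0.9, 0.7]
gripper_width: 46.1
finger_force: 0.0
```

```bash
python3 - <<'E'
from h import *
d=np.array([.977,-.212]);e=np.array([.212,.977])
for n in ['scene','side']:
    c=cam(n,n+'8.png');P,ok=cloud(c);P=P-[0,0,ZO[n]];h=cv2.cvtColor(c['image'],cv2.COLOR_RGB2HSV)
    w=P[...,:2]-[542.8,-46];a=w@d;b=w@e
    m=ok&(abs(a)<85)&(abs(b)<16)&(P[...,2]>33)&(P[...,2]<62)
    print(n,m.sum(),np.percentile(a[m],[1,99]),np.median(b[m]),np.percentile(P[...,2][m],[50,98]))
    print(ball(c,(644.5,19,42),19,ZO[n]),ball(c,(561.5,37,46.5),28,ZO[n]))
a=cv2.imread('pics/scene8.png')[170:285,270:400];b=cv2.imread('pics/side8.png')[150:265,250:380]
cv2.imwrite('pics/c8.png',cv2.resize(np.hstack([a,b]),None,fx=3,fy=3,interpolation=2))
E
```

```text
scene 234 [-53.94392361  56.38589035] 1.4320018872533251 [41.62848731 45.09071755]
(array([644.6,  19.1,  41.6]), 166) (array([561.6,  37.3,  45.7]), 288)
side 332 [-55.19523977  53.01003423] 7.700128732476669 [41.00369109 44.84334487]
(array([645.3,  18.4,  41.5]), 202) (array([562.3,  36.2,  45.9]), 466)
```

View pics/c8.png

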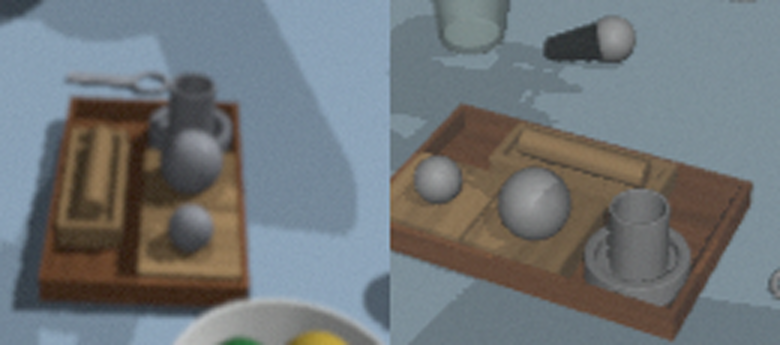

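All four items are in place: the muddler lies in the trough (top at about 44.5 mm, as expected), both balls and the cup are seated, and the stopper is untouched.

```bash
python3 -c "
from h import *
print(r.job_done())"
```

```text
the job is handed in; nothing more can be done
None
```

The caddy is loaded in the order asked and the job is handed in at about 22.5 s: both balls sit in their dimples, the cup stands mouth up in the well, the muddler lies flat in the trough, and I did not touch the stopper or the mug.

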